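# Shut the filter drawer and hold the flush lever at its third click

## Robot

A 7-joint arm with a two-finger parallel gripper is mounted at the origin on the work surface. World frame = base frame: x ahead of the robot, y to its left, z up, the work surface at z = 0. Lengths are in m, angles in rad, forces in N, time in s.
With the tool pointing down it reaches from about 0.425 to 1.025 m from the base axis. Payload 9.4 kg.
Tool frame: the origin (TCP) lies on the front face of the gripper's body, between the roots of the fingers; the fingertips stand 84 mm ahead of it and the grasp point (between the pads) lies ctrl.grip_point_offset ahead of it (ctrl.grip_point_offset is the distance from the TCP to the grasp point, in m); z points along the fingers, y is the line along which they close (so a half turn about z gives the same grasp; the last joint's range is limited). The gripper opens to 93 mm and grips with 3 to 60 N. Pads are 15 mm wide; open, the fingers measure 128 mm over their backs; the gripper's body (75 mm by 188 mm) begins 65 mm behind the grasp point.
Start: joints at [1.076, 0.599, -0.003, 1.599, 0.002, 0.943, -0.08], TCP at [0.294, -0.663, 0.303] pointing down, gripper open.
Joint ranges: [-2.57, 2.57], [-0.35, 1.97], [-1.29, 1.29], [0.11, 2.56], [-1.05, 4.19], [0.11, 1.86], [-2.63, 2.63]. Speed limits (rad/s): [2.22, 2.22, 3.01, 3.01, 3.14, 3.14, 3.14].

## Interface

Orientations are given as a rotation vector (axis times angle).
In Python, from bench import ctrl, optics gives the robot as it stands. The module is installed in compiled form; this text tells all that it offers.
- The arm moves only by the tool drive_tool, never from a script. Its argument "series" is text: rows parted by semicolons, each of 7 numbers parted by spaces: the shift along the tool's x, y, z in cm, then the turn, a rotation vector about the tool's x, y, z in degrees, then the closure in counts, from 0 (fully open) to 255 (shut). A call has 1 to 10 rows; each row is the pose to reach, as a shift and turn from the pose commanded when the call began, along the tool's axes at that moment; what a row does not reach only later rows make up. A row lasts 1/8 s, in which the tool goes at most 62.5 mm and 10.7 degrees, less where a joint would pass 70% of its speed; a pose out of reach is approached as far as the arm can. A call with a gripper value outside its range is refused whole. The fingers move at their own pace and stop on an object; the grip force is fixed at half the most. Time passes only in rows, so rows that repeat a pose let the fingers close. It gives the time, the measured TCP pose, the force, the opening and the grip force at its end, in the units of the state.
- ctrl.observe(): the state, without advancing time (a new reading comes with each control period).
- optics.get_image(name): name is "scene" or "top" or "wrist"; returns the picture (400x640x3 uint8, blue, green, red); there is no depth.
- optics.get_calibration(name): a dict with "mtx" (3x3 intrinsics, pixels), "world_from_camera" (4x4, takes a point from camera to world coordinates); the wrist camera has in their place "mount" (4x4, takes a point from camera to tool coordinates, whose origin is the TCP and whose axes are the flange's). Camera axes: x right, y down, z forward; pixel columns grow to the right and rows downward; lengths in m; the calibration is good to about 2 mm. The wrist camera is an equidistant fisheye: a pixel r from the principal point sees the ray r / f radians off the axis. A picture is of the moment at which its call begins: read the wrist's pose just before it. get_calibration takes no time and is no camera call.
- ctrl.finish_job(): hands the job in; it is judged then, once.
Trained networks look in the newest picture that a camera, given by its name, has taken for a name from the list of things; names that differ only in an ending like _2 or _b are one class to them, and where a whole thing is asked for, a point or a joint stands for the part that bears it (a point fixed in the world has none). Each returns a list of dicts, best first, with "score" (0 to 1); they miss things now and then, are a little off and sometimes report something else, mostly with a low value. They report only what shows in the picture. A call takes as long as a camera call.
- optics.boxes_of(camera, query): "point" ([row, column] in pixels, amid what is visible of it).
- optics.place_of(camera, query): "point" ([row, column] in pixels: a listed point, or the origin of a listed thing).
The state is a dict: "t": time; "joints": joint angles; "dq": joint speeds; "joint_efforts": joint torques, N m; "position": TCP position; "tcp_rot": TCP orientation; "wrist_force": force on the tool from outside, world axes, zero at the start; "wrist_torque": the same for the moment, N m; "finger_gap": finger opening in m; "finger_force": force on a finger pad.
Only numpy, scipy, OpenCV 4.12 (cv2) and the standard library are available. Lean on these libraries where they do the work, as an engineer would, in place of code of your own. Each camera call takes 0.05 s, during which the arm holds its last target. There are 200 camera calls.

## Task

A new filter lies in the open drawer of the flushing unit on the bench. Push the drawer fully home; only then press the unit's spring-return flush lever down with the fingers, past its first two clicks to the third at the bottom of its travel, and finish while still holding it down there, with the drawer still shut. Leave the jar, the can, the spare filter and the wrench where they are.

Things in the scene. Friction and masses are not known exactly. Their poses are not given: they have to be found in the camera images.
- flusher: the flushing unit, a grey box 140 x 200 x 100 mm (x, y, z) fixed to the bench. Origin: centre of its underside, on the bench. Its -x face has the drawer (roughly towards the robot), its -y side carries the flush lever.
- drawer (a joint): how far the drawer is open, m: 0 fully shut (hard stop), 0.09 fully open; slides out along the unit's -x. It needs about 2 N, stays where it is left, no latch. The drawer front is 152 mm wide, from 11 to 91 mm above the bench; its outer face is 81 mm from the unit's origin along -x when shut.
- drawer_pull (a point): centre of the steel bar pull on the drawer front: the bar runs along the unit's y, 100 mm long, 11 mm thick, 35 mm out from the drawer front and 70 mm above the bench. Moves with the drawer; 116 mm from the unit's origin along -x when shut.
- lever (a joint): turn of the flush lever, rad: 0 at rest (arm 0.44 rad above level, along the unit's -y), grows as it is pressed down, hard stop at 0.92. Clicks (ripples in the force) at 0.28, 0.56, 0.84; none holds: a spring returns it to 0 when let go. Force at the pad: 4 N at first, 8 N at the third click, 10 N at the stop, 1.5 N up or down at each click. Third click and bottom stop both count as third.
- lever_pad (a point): centre of the top face of the black square pad at the lever's end, the place to press: 36 x 36 mm, 10 mm thick, 100 mm from the pivot; moves with the lever, from about 132 mm above the bench at rest to about 43 mm at the bottom stop. The steel arm to it is 12 mm wide.
- lever_pivot (a point): the lever's pivot, fixed to the unit, 85 mm above the bench; its axis lies along the unit's x. A round metal disc of 34 mm radius behind the arm, on the unit's -x side of it, bears four dark dots: where the arm points at rest and at the three clicks.
- jar: bystander: closed jar, 64 mm across, 100 mm tall, origin at the centre of its underside; behind (+x of) the lever
- can: bystander: can, 70 mm across, 90 mm tall, origin at the centre of its underside; on the unit's +y side
- cartridge: bystander: spare white filter cartridge with dark end caps standing upright, 56 mm across, 110 mm tall, origin at the centre of its underside; on the unit's +y side, farther from the robot than the can
- wrench: bystander: steel wrench 160 mm long lying flat on the bench, to the robot's right of the lever or between lever and robot

How it is judged:
By the outcome, as a careful person would: the job done as asked, in the order asked, and still so for the second after the job is handed in, while the arm keeps its last pose, push and grip.
It also fails if it takes over 45 s, if anything falls off the work surface, if the arm or the gripper's body presses on something with over 40 N, if the wrist force passes 120 N, or if a joint passes its speed limit or range.

## Working session

There is one attempt and no reset: what is moved stays moved. The work goes in short steps, Python scripts to look and compute and a tool call to move; the robot and the scene stay as the last step left them, time stands still between calls to the robot, and variables do not carry over. Pictures are saved under pics/ and viewed, at most 10 in all, crops included, and the job is handed in when it is done.

Besides the shell and the picture viewer there is one more tool, called as a command line: name --argument value ..., lists and objects as JSON in quotes. drive_tool: Moves the arm, as the interface text tells. Its arguments: {"type":"object","properties":{"series":{"type":"string"}},"required":["series"]}

```bash
mkdir -p pics
cat > h.py <<'E'
import numpy as np, cv2
from bench import ctrl, optics
from scipy.spatial.transform import Rotation as R
def ray(cam,p):
    c=optics.get_calibration(cam); K=np.array(c["mtx"]); T=np.array(c["world_from_camera"])
    d=np.linalg.inv(K)@[p[1],p[0],1]; return T[:3,3],T[:3,:3]@d
def onz(cam,p,z):
    o,d=ray(cam,p); return o+d*(z-o[2])/d[2]
def tri(ps):
    A=np.zeros((3,3));b=np.zeros(3)
    for cam,p in ps:
        o,d=ray(cam,p); d=d/np.linalg.norm(d); M=np.eye(3)-np.outer(d,d); A+=M;b+=M@o
    return np.linalg.solve(A,b)
E
python3 - <<'E'
from h import *
np.set_printoptions(precision=4,suppress=True)
s=ctrl.observe(); print({k:np.round(v,3) for k,v in s.items()}, ctrl.grip_point_offset)
for c in("scene","top"): cv2.imwrite(f"pics/{c}0.png",optics.get_image(c))
zs=dict(flusher=0,drawer_pull=.07,lever_pad=.132,lever_pivot=.085,jar=0,can=0,cartridge=0,wrench=0)
for q,z in zs.items():
    ps=[]
    for c in("scene","top"):
        r=optics.place_of(c,q)
        for e in r[:2]: print(q,c,np.round(e["point"],1),round(e["score"],2),onz(c,e["point"],z))
        if r: ps.append((c,r[0]["point"]))
    if len(ps)==2: print("  tri",tri(ps))
E
```

```text
{'t': np.float64(0.0), 'joints': array([ 1.076,  0.6  , -0.003,  1.6  ,  0.002,  0.943, -0.08 ]), 'dq': array([-0.   ,  0.   ,  0.   ,  0.001, -0.002, -0.   , -0.001]), 'joint_efforts': array([  0.   , -76.507,   1.498, -25.235,  -0.052,   0.017,   0.   ]), 'position': array([ 0.294, -0.662,  0.302]), 'tcp_rot': array([-3.072, -0.651,  0.001]), 'wrist_force': array([ 0.64 ,  0.741, -0.017]), 'wrist_torque': array([ 0.009, -0.001, -0.008]), 'finger_force': np.float64(0.0), 'finger_gap': np.float64(0.093)} 0.0653
flusher scene [212.3 324.8] 0.71 [0.6151 0.058  0.    ]
flusher top [197.6 316.2] 0.72 [0.6223 0.054  0.    ]
  tri [0.6205 0.0565 0.0087]
drawer_pull scene [171.9 367.6] 0.82 [0.4821 0.1621 0.07  ]
drawer_pull top [249.1 278.4] 0.68 [0.4851 0.1498 0.07  ]
  tri [0.484  0.156  0.0707]
lever_pad scene [140.1 287.4] 0.59 [ 0.4678 -0.0971  0.132 ]
lever_pad top [251.5 390.4] 0.81 [ 0.4692 -0.1147  0.132 ]
lever_pad top [243.2 280.5] 0.44 [0.4953 0.1392 0.132 ]
  tri [ 0.4681 -0.1059  0.1324]
lever_pivot scene [164. 301.] 0.91 [ 0.5128 -0.0432  0.085 ]
lever_pivot top [236. 356.] 0.73 [ 0.5108 -0.0406  0.085 ]
lever_pivot top [214.4 410.8] 0.43 [ 0.56   -0.1769  0.085 ]
  tri [ 0.5112 -0.0422  0.0829]
jar scene [180.4 250.2] 0.74 [ 0.5563 -0.2031  0.    ]
jar top [216.5 409.7] 0.93 [ 0.565  -0.1914  0.    ]
jar top [252.7 390.7] 0.29 [ 0.4715 -0.1363  0.    ]
  tri [ 0.5642 -0.1939  0.0128]
can scene [240.5 385.9] 0.74 [0.6669 0.2591 0.    ]
can top [183.5 244.4] 0.65 [0.6658 0.2448 0.    ]
  tri [ 0.6658  0.2525 -0.0052]
cartridge scene [267.9 361.2] 0.71 [0.7726 0.2039 0.    ]
cartridge top [149.7 260.6] 0.91 [0.7579 0.2009 0.    ]
  tri [ 0.7635  0.2036 -0.0198]
wrench scene [148.1 223.2] 0.59 [ 0.453  -0.3308  0.    ]
wrench top [261.8 463.8] 0.67 [ 0.4428 -0.3247  0.    ]
  tri [ 0.4434 -0.3329 -0.0145]
```

Run:
```python
import cv2
for c,(r0,r1,x0,x1) in dict(scene=(80,300,180,450),top=(110,320,220,500)).items():
    im=cv2.imread(f"pics/{c}0.png")[r0:r1,x0:x1]; cv2.imwrite(f"pics/{c}0c.png",cv2.resize(im,None,fx=2.7,fy=2.7,interpolation=cv2.INTER_CUBIC))
```

```text
(no output)
```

View pics/scene0c.png

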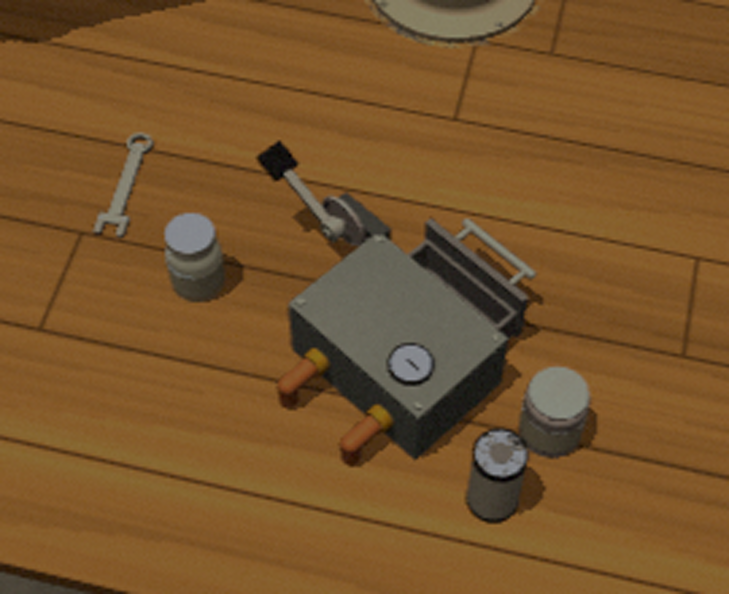

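View pics/top0c.png

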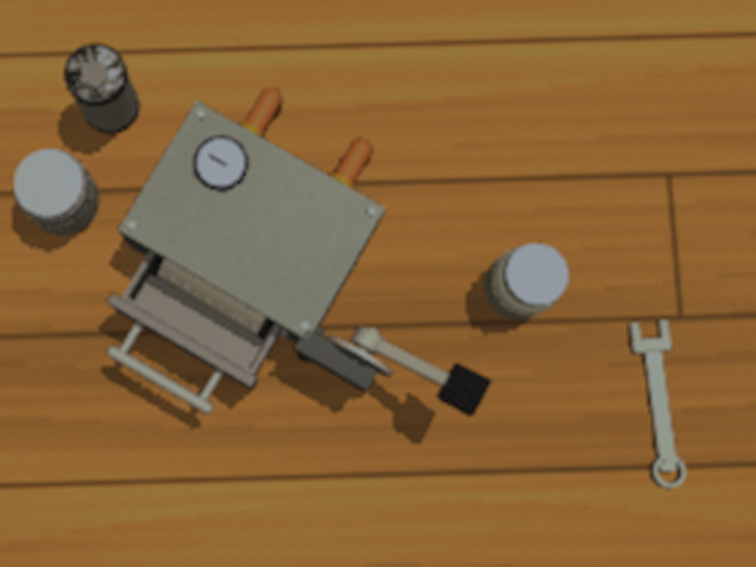

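The pictures agree with the networks. In the scene crop, the pad is at (277,160) and the bar is about (495,250). In the top crop, the bar is centred at (160,378), the pad at (465,388), and the roof corners are at (200,100), (384,210), (302,338) and (122,228). The drawer is partly open.

```bash
cat >> h.py <<'E'
def goto(pos,yaw,rot_now=None,pos_now=None):
    """shift cm / turn deg in the tool frame to TCP pos, pointing down, tool x at world yaw (deg)"""
    s=ctrl.observe(); Rn=R.from_rotvec(s["tcp_rot"]); 
    Rt=R.from_euler("z",yaw,degrees=True)*R.from_rotvec([np.pi,0,0])
    return Rn.inv().apply(np.array(pos)-s["position"])*100, np.degrees((Rn.inv()*Rt).as_rotvec())
E
python3 - <<'E'
from h import *
np.set_printoptions(precision=4,suppress=True)
C=[onz("top",(110+y/2.7,220+x/2.7),.1) for x,y in((200,100),(384,210),(302,338),(122,228))]
C2=[onz("scene",(80+y/2.7,180+x/2.7),.1) for x,y in((418,415),(292,304),(378,236),(506,338))]
for c in(C,C2):
    print(np.array(c)[:,:2].tolist(), np.mean(c,0))
    for a,b,o in((1,0,90),(2,3,90),(3,0,0),(2,1,0)):
        d=c[b]-c[a]; print(np.linalg.norm(d),np.degrees(np.arctan2(d[1],d[0]))-o)
Rn=R.from_rotvec(ctrl.observe()["tcp_rot"]).as_matrix(); print(Rn)
E
```

```text
[[0.7340552241070443, 0.10506875888154615], [0.626784662091472, -0.059252838030302825], [0.5131939243052193, 0.01850190780296688], [0.6168151761796139, 0.17758084765999688]] [0.6227 0.0605 0.1   ]
0.19623598214088292 -33.1368503847002
0.18985118631721348 -33.07952065813108
0.13785221020005478 -31.736479660767664
0.13765411802928962 -34.39228792253487
[[0.7337284604792836, 0.11287647868317541], [0.6327552332782821, -0.05079787428101323], [0.5216842988932232, 0.0192749489877031], [0.6196176071636698, 0.18464010131369224]] [0.6269 0.0665 0.1   ]
0.1923145507485871 -31.671074512782234
0.19218888228144704 -30.635060076428807
0.13480098062504137 -32.16553797313911
0.1313276552216585 -32.247152523654606
[[ 0.914   0.4057  0.    ]
 [ 0.4057 -0.914  -0.    ]
 [-0.      0.     -1.    ]]
```

Run:
```python
from h import *
np.set_printoptions(precision=2,suppress=True)
for p in((.50,-.2,.30),(.44,.175,.30),(.44,.175,.129)): print(*goto(p,-32.5))
```

```text
[ 37.58 -33.93   0.27] [ 0.   -0.   56.44]
[ 47.31 -70.64   0.27] [ 0.   -0.   56.44]
[ 47.31 -70.64  17.37] [ 0.   -0.   56.44]
```

drive_tool --series "4 -3.6 0 0 0 8 255;8 -7.2 0 0 0 16 255;12 -10.8 0 0 0 24 255;16 -14.4 0 0 0 32 255;20 -18 0 0 0 40 255;24 -21.6 0 0 0 48 255;28 -25.2 0 0 0 56.4 255;32 -28.8 0 0 0 56.4 255;36 -32.4 0 0 0 56.4 255;37.6 -33.9 0 0 0 56.4 255"

```text
t: 2.15
position: [0.5017, -0.1968, 0.3028]
tcp_rot: [-3.017, 0.871, -0.0]
wrist_force: [-0.1, -0.6, -0.3]
finger_gap: 0.0013
finger_force: 0.0
```

Run:
```python
from h import *
np.set_printoptions(precision=2,suppress=True)
for p in((.44,.175,.30),(.44,.175,.129)): print(*goto(p,-32.5))
```

```text
[-25.04 -28.17   0.31] [-0.06 -0.    0.29]
[-25.04 -28.16  17.41] [-0.06 -0.    0.29]
```

drive_tool --series "-4 -4.5 0 0 0 0 255;-8 -9 0 0 0 0 255;-12 -13.5 0 0 0 0 255;-16 -18 0 0 0 0 255;-20 -22.5 0 0 0 0 255;-24 -27 0 0 0 0 255;-25 -28.2 3 0 0 0 255;-25 -28.2 8 0 0 0 255;-25 -28.2 13 0 0 0 255;-25 -28.2 13 0 0 0 255"

```text
t: 3.4
position: [0.4395, 0.1715, 0.1704]
tcp_rot: [3.012, -0.877, -0.007]
wrist_force: [0.2, -0.1, 1.2]
finger_gap: 0.0005
finger_force: 0.0
```

Run:
```python
from h import *
np.set_printoptions(precision=3,suppress=True)
for p in((.44,.175,.129),): print(*goto(p,-32.5))
cv2.imwrite("pics/s1.png",cv2.resize(optics.get_image("scene")[80:260,180:450],None,fx=2.7,fy=2.7))
ps=[]
im=optics.get_image("top")
for c in("scene","top"):
    r=optics.place_of(c,"drawer_pull"); print(c,[(np.round(e["point"],1),e["score"]) for e in r[:2]])
    if r: ps.append((c,r[0]["point"])); print(onz(c,r[0]["point"],.07))
```

```text
[-0.139 -0.346  4.141] [0.302 0.178 0.049]
scene [(array([171.2, 364.7]), 0.91)]
[0.482 0.153 0.07 ]
top [(array([247.3, 278.9]), 0.89), (array([200.1, 316.9]), 0.35)]
[0.489 0.149 0.07 ]
```

View pics/s1.png

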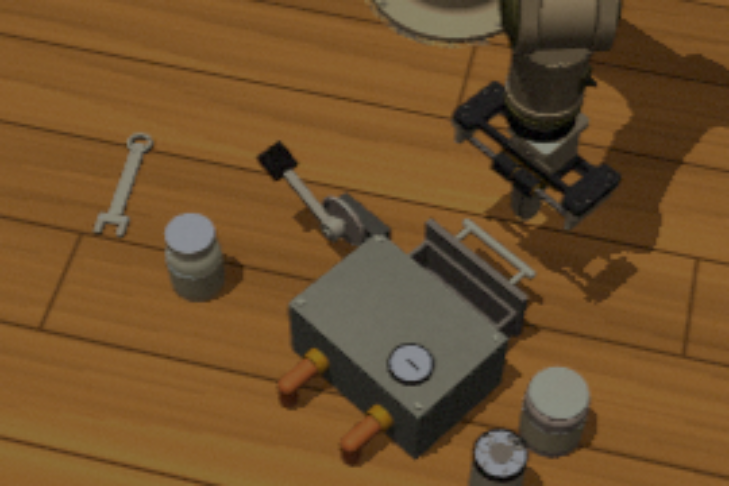

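The gripper, around (525,190), stands in front of the bar at (495,250), and nothing has been touched. I'll descend and push.

drive_tool --series "0 -0.3 2.5 0 0 0 255;0 -0.3 4.1 0 0 0 255;0 -0.3 4.1 0 0 0 255;1 -0.3 4.1 0 0 0 255;2 -0.3 4.1 0 0 0 255;3 -0.3 4.1 0 0 0 255;4 -0.3 4.1 0 0 0 255;5 -0.3 4.1 0 0 0 255;6 -0.3 4.1 0 0 0 255;7 -0.3 4.1 0 0 0 255"

```text
t: 4.85
position: [0.5019, 0.1366, 0.1316]
tcp_rot: [-3.016, 0.878, 0.0]
wrist_force: [-1.3, 2.0, 0.3]
finger_gap: 0.0002
finger_force: 1.2
```

drive_tool --series "0.3 0 0 0 0 0 255;0.6 0 0 0 0 0 255;0.9 0 0 0 0 0 255;1.2 0 0 0 0 0 255;1.2 0 0 0 0 0 255"

```text
t: 5.48
position: [0.5115, 0.1304, 0.1317]
tcp_rot: [-3.016, 0.878, 0.0]
wrist_force: [-0.8, 2.9, 1.2]
finger_gap: 0.0004
finger_force: 1.0
```

drive_tool --series "0.2 0 0 0 0 0 255;0.4 0 0 0 0 0 255;0.5 0 0 0 0 0 255;0.5 0 0 0 0 0 255"

```text
t: 5.98
position: [0.5122, 0.1301, 0.1316]
tcp_rot: [3.018, -0.872, -0.011]
wrist_force: [-12.5, 11.5, 8.6]
finger_gap: 0.0005
finger_force: 8.6
```

drive_tool --series "0.2 0 0 0 0 0 255;0.2 0 0 0 0 0 255;-1.5 0 0 0 0 0 255;-4 0 0 0 0 0 255;-4 0 -5 0 0 0 255;-4 0 -10 0 0 0 255;-4 0 -15 0 0 0 255;-4 0 -16 0 0 0 255;-4 0 -16 0 0 0 255"

```text
t: 7.1
position: [0.482, 0.149, 0.2919]
tcp_rot: [-3.015, 0.878, -0.002]
wrist_force: [-0.7, -0.0, -0.4]
finger_gap: 0.0008
finger_force: 0.0
```

Run:
```python
from h import *
np.set_printoptions(precision=4,suppress=True)
s=ctrl.observe();print(s["position"],s["tcp_rot"],s["joints"],s["wrist_force"])
im=optics.get_image("scene");im2=optics.get_image("top")
cv2.imwrite("pics/s2.png",np.vstack([cv2.resize(i,None,fx=2.3,fy=2.3) for i in(im[110:230,230:450],im2[180:300,230:450])]))
for q in("drawer_pull","lever_pad","lever_pivot"):
    ps=[]
    for c in("scene","top"):
        r=optics.place_of(c,q)
        for e in r[:2]: print(q,c,np.round(e["point"],1),round(e["score"],2),onz(c,e["point"],dict(drawer_pull=.07,lever_pad=.132,lever_pivot=.085)[q]))
        if r: ps.append((c,r[0]["point"]))
    if len(ps)==2: print("  tri",tri(ps))
```

```text
[0.482  0.149  0.2919] [-3.0155  0.8785 -0.0018] [-0.5455  0.3544  0.1766  2.1178 -0.0975  0.6753 -2.4412] [-0.7283 -0.0471 -0.3536]
drawer_pull scene [184.2 353.1] 0.48 [0.5378 0.1275 0.07  ]
drawer_pull top [228.4 290.1] 0.69 [0.5352 0.1203 0.07  ]
  tri [0.5352 0.1239 0.065 ]
lever_pad scene [143.9 286.4] 0.49 [ 0.4828 -0.0961  0.132 ]
lever_pad top [251.9 390.7] 0.97 [ 0.4682 -0.1153  0.132 ]
  tri [ 0.468  -0.1099  0.1121]
lever_pivot scene [165.2 299.6] 0.88 [ 0.5183 -0.0462  0.085 ]
lever_pivot top [237.7 352.4] 0.74 [ 0.5069 -0.0316  0.085 ]
  tri [ 0.5092 -0.0406  0.0731]
```

View pics/s2.png

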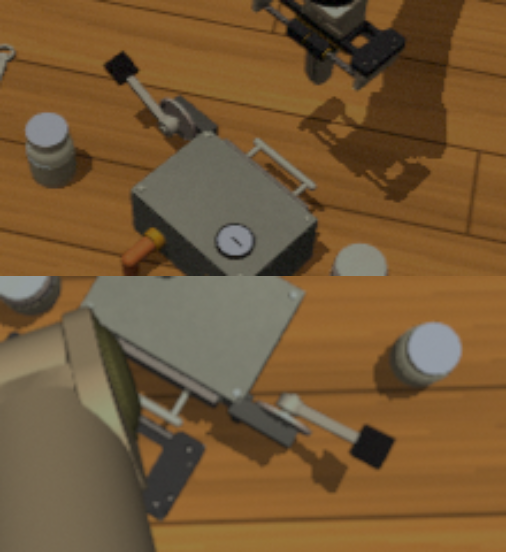

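The drawer is shut: the bar is close against the face at about (280,165) in the upper crop. The lever is still at rest, with its pad at about (121,68) in the upper crop and (373,447) in the lower. Next I'll move over the pad with the tool turned 90°.

Run:
```python
from h import *
np.set_printoptions(precision=4,suppress=True)
print(onz("top",(254,392.2),.132),onz("scene",(139.6,282.6),.132))
for z in(.29,.235): print(*goto((.4615,-.12,z),57.5))
```

```text
[ 0.4633 -0.1186  0.132 ] [ 0.4695 -0.112   0.132 ]
[12.7319 23.7929  0.1127] [  0.0266   0.0927 -89.9685]
[12.736  23.7856  5.6127] [  0.0266   0.0927 -89.9685]
```

drive_tool --series "1.4 2.6 0 0 0 -10 255;2.8 5.2 0 0 0 -20 255;4.2 7.8 0 0 0 -30 255;5.6 10.4 0 0 0 -40 255;7 13 0 0 0 -50 255;8.4 15.6 0 0 0 -60 255;9.8 18.2 0 0 0 -70 255;11.2 20.8 0 0 0 -80 255;12.7 23.8 0 0 0 -90 255;12.7 23.8 0 0 0 -90 255"

```text
t: 8.75
position: [0.4608, -0.1223, 0.2913]
tcp_rot: [-2.756, -1.507, 0.001]
wrist_force: [-0.1, 0.4, -0.4]
finger_gap: 0.0002
finger_force: 0.0
```

drive_tool --series "0 0 0 0 0 0 255;0 0 3 0 0 0 255;0 0 5.5 0 0 0 255;0 0 5.5 0 0 0 255"

```text
t: 9.25
position: [0.461, -0.1183, 0.2355]
tcp_rot: [-2.751, -1.512, 0.004]
wrist_force: [0.6, 1.0, 0.6]
finger_gap: 0.0003
finger_force: 0.0
```

Run:
```python
from h import *
np.set_printoptions(precision=4,suppress=True)
s=ctrl.observe();print(s["position"],s["tcp_rot"],s["joints"],s["wrist_force"])
im=optics.get_image("scene");im2=optics.get_image("wrist")
cv2.imwrite("pics/s3.png",cv2.resize(im[100:240,200:420],None,fx=3,fy=3)); cv2.imwrite("pics/w3.png",im2)
print([(np.round(e["point"]),e["score"]) for e in optics.place_of("wrist","lever_pad")])
c=optics.get_calibration("wrist");print(c["mtx"],c["mount"])
print(*goto((.4615,-.12,.216),57.5))
```

```text
[ 0.461  -0.1183  0.2355] [-2.7511 -1.5123  0.0036] [ 0.2633  0.4143 -0.1761  2.2145  0.1399  0.5259 -0.5852] [0.5726 1.0156 0.6297]
[]
[[309.7069   0.     321.0512]
 [  0.     309.7069 194.972 ]
 [  0.       0.       1.    ]] [[ 0.     -0.9564 -0.292   0.081 ]
 [ 1.      0.0001 -0.0002 -0.0006]
 [ 0.0003 -0.292   0.9564 -0.0823]
 [ 0.      0.      0.      1.    ]]
[-0.0955  0.0125  2.1456] [ 0.0418 -0.0224  0.0675]
```

View pics/s3.png

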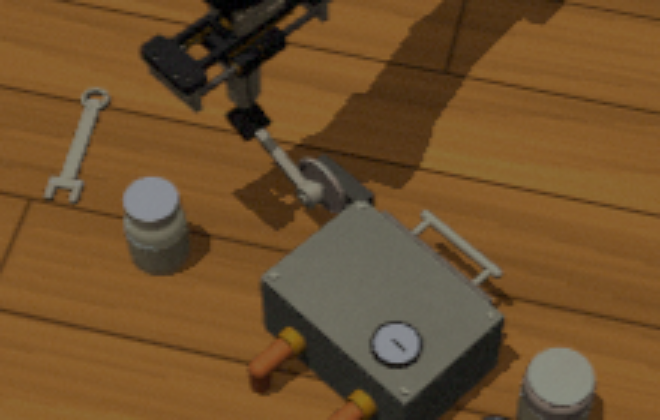

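View pics/w3.png

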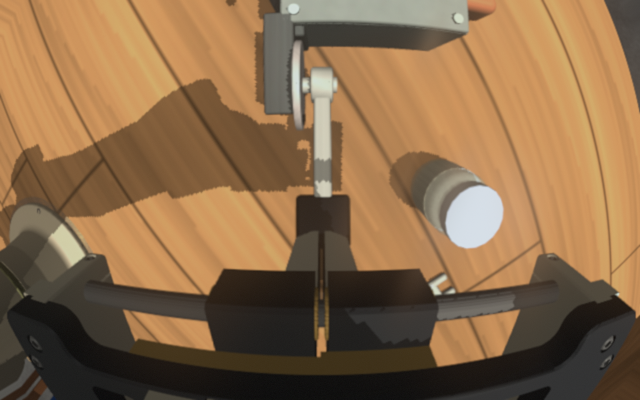

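The wrist view shows the pad at columns 297–350 with its inner edge at row 195, centred under the finger seam at column 321. I'll work out the fore-aft offset from that edge.

Run:
```python
from h import *
np.set_printoptions(precision=4,suppress=True)
c=optics.get_calibration("wrist");K=c["mtx"];M=np.array(c["mount"]);s=ctrl.observe()
def pt(u,v,z):
    a=np.array([u-K[0][2],v-K[1][2]])/K[0][0];th=np.hypot(*a);d=np.r_[a/th*np.sin(th),np.cos(th)]
    d=M[:3,:3]@d;o=M[:3,3];zt=s["position"][2]-z
    return o+d*(zt-o[2])/d[2]
print("inner edge",pt(323,195,.124),"pad corners",pt(297,197,.124),pt(350,197,.124),"fingertip edge",pt(321,232,s["position"][2]-.084),"pivot",pt(321,83,.085))
```

```text
inner edge [0.0212 0.0007 0.1135] pad corners [ 0.0198 -0.0166  0.1135] [0.0198 0.0186 0.1135] fingertip edge [ 0.0075 -0.0006  0.084 ] pivot [ 0.0963 -0.0007  0.1525]
```

drive_tool --series "0 0 1 0 0 0 255;0 0 2 0 0 0 255;0 0 3 0 0 0 255;0 0 4 0 0 0 255;0 0 5 0 0 0 255;0 0 6 0 0 0 255;0 0 7 0 0 0 255;0 0 8 0 0 0 255;0 0 9 0 0 0 255;0 0 9.6 0 0 0 255"

```text
t: 10.65
position: [0.4622, -0.119, 0.1403]
tcp_rot: [2.753, 1.513, 0.003]
wrist_force: [0.3, 3.3, 8.9]
finger_gap: 0.0006
finger_force: 3.7
```

drive_tool --series "0 0 0.2 0 0 0 255;0 0 0.4 0 0 0 255;0 0 0.6 0 0 0 255;0 0 0.6 0 0 0 255;0 0 0.6 0 0 0 255"

```text
t: 11.28
position: [0.4623, -0.1192, 0.1348]
tcp_rot: [2.753, 1.513, 0.003]
wrist_force: [1.0, 2.3, 11.1]
finger_gap: 0.0005
finger_force: 4.5
```

drive_tool --series "0 0 0.2 0 0 0 255;0 0 0.4 0 0 0 255;0 0 0.4 0 0 0 255;0 0 0.4 0 0 0 255"

```text
t: 11.78
position: [0.4623, -0.1193, 0.1309]
tcp_rot: [2.753, 1.512, 0.003]
wrist_force: [0.7, 2.1, 11.4]
finger_gap: 0.0007
finger_force: 4.9
```

drive_tool --series "0 0 0.2 0 0 0 255;0 0 0.4 0 0 0 255;0 0 0.4 0 0 0 255;0 0 0.4 0 0 0 255"

```text
t: 12.28
position: [0.4625, -0.1191, 0.128]
tcp_rot: [2.752, 1.512, 0.005]
wrist_force: [-2.6, 4.1, 32.1]
finger_gap: 0.0002
finger_force: 14.0
```

It is at the bottom stop: the force jumped to 32 N at the expected height. I'll ease off slightly and check.

drive_tool --series "0 0 -0.05 0 0 0 255;0 0 -0.05 0 0 0 255;0 0 -0.05 0 0 0 255"

```text
t: 12.65
position: [0.4624, -0.1191, 0.1283]
tcp_rot: [2.752, 1.512, 0.005]
wrist_force: [-1.4, 2.9, 27.5]
finger_gap: 0.0004
finger_force: 11.8
```

Run:
```python
from h import *
s=ctrl.observe();print(s["t"],s["position"],s["wrist_force"])
im=optics.get_image("scene")[100:240,200:420];im2=optics.get_image("wrist")[0:260,200:520]
cv2.imwrite("pics/s4.png",np.hstack([cv2.resize(im,(440,280)),cv2.resize(im2,(345,280))]))
```

```text
12.65 [ 0.46243465 -0.11913483  0.12826707] [-1.37490295  2.86202504 27.52653972]
```

View pics/s4.png

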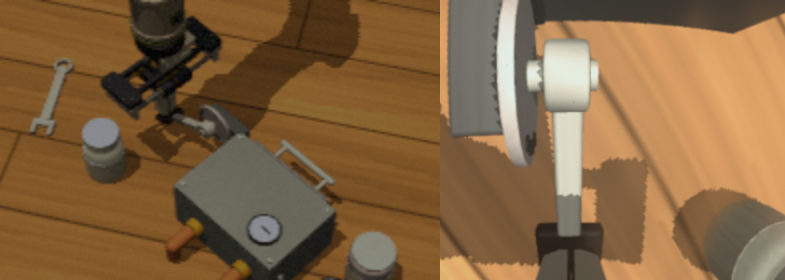

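The fingers hold the pad down at the bottom (left view, about (167,118)). The drawer is shut (pull at about (305,165)), and the jar and wrench haven't moved.

```bash
python3 -c "
from bench import ctrl
print(ctrl.finish_job())"
```

```text
the job is handed in; nothing more can be done
None
```

I pushed the drawer fully home, then pressed the flush lever to its bottom stop, and handed the job in with the fingers still holding it there and the drawer shut. The jar, can, spare filter and wrench were left alone. The arm took about 13 s, and no result came back after hand-in.

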